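Wind the inspection slide to bring the brake lever under the gauge

TASK

Turn the crank of the bench slide, by its handle, to wind the carriage along until the round pivot eye of the brake lever clamped on it stands directly under the pointed tip of the gauge stand, then let go of the handle. It takes between one and two full turns counter-clockwise seen from above, and the flat handle does not spin on the crank, so regrasp it as it goes round. Do not push the carriage or the gauge stand, and leave the pencil mug and the mirror where they are.

Things in the scene. Friction and masses are not known exactly. Their poses are not given: they have to be found in the camera images.
- crank (a joint): Angle of the hand crank, rad, growing counter-clockwise seen from above, about the upright axis through point crank_axis. Each full turn (6.28 rad) counter-clockwise drives the carriage 30 mm along the rail away from the gearbox. It turns against a steady friction of 0.2 N m (3 N at the handle), stays where it is left and stops at -0.3 and 22. Pushing the carriage does not turn it.
- crank_axis (a point): Point on the crank's upright axis, 125 mm above the bench, over the centre of the gearbox, a grey block 94 x 94 x 68 mm at one end of the fixed slide. Its y axis points along the rail away from the gearbox; the rail bed is 110 mm wide and ends 405 mm from this axis in a block 50 mm high.
- crank_grip (a point): Centre of the crank's handle, where to grip: 65 mm from the axis, 125 mm above the bench. The handle is an upright black flat tab, fixed rigidly on the 22 mm wide steel arm: 44 mm long radially (point x axis, outwards), 16 mm thick (point y), from 95 mm (top of arm) to 150 mm above the bench. Pinch its 16 mm thickness from above; the hand must turn with the crank while holding it.
- lever_eye (a point): Top centre of the pivot eye of the aluminium brake lever clamped on the carriage: a round boss 34 mm across with a dark 14 mm hole, 78 mm above the bench, over the middle of the carriage (aluminium block 96 x 100 mm, top at 62 mm). The lever, 175 mm long, points away from the gearbox under a steel strap; screws rise to 87 mm.
- pointer_tip (a point): Lower tip of the gauge stand's pointer, 88 mm above the bench on the rail's centre line: a slim dark spindle 12 mm across with a conical end, hanging from a thin bar at 142 mm. The bar comes from a post 105 mm off the centre line on the robot's side; a round white dial 52 mm across lies on the bar, top at 162 mm. Fixed.
- carriage: The sliding carriage with the brake lever clamped on it; origin on bench level below lever_eye, y axis along the rail away from the gearbox. It moves only along the rail.
- gauge_stand: The gauge stand; origin on the bench below pointer_tip, y axis along the rail. Fixed.
- mug: White ceramic mug with pencils, loose: 80 mm across, 95 mm high, pencils to about 145 mm; origin at the centre of its underside, z up.
- mirror: Chrome mirror housing lying face down, loose: a dome 112 mm across and 53 mm high with a thin stem 125 mm long; origin at the centre of its underside, z up.
There are look-alikes about, which are no part of the job. What is shaped like the gauge_stand but purple or turquoise is not meant.

How it is judged:
By the outcome, as a careful person would: the job done as asked, in the order asked, and still so for the second after the job is handed in, with the robot touching nothing.
It also fails if it takes over 72 s, if anything falls off the work surface, if the arm or the gripper's body presses on something with over 40 N, if the wrist force passes 120 N, or if a joint passes its speed limit or range.

ROBOT

A 6-joint arm with a two-finger parallel gripper is mounted at the origin on the work surface. World frame = base frame: x ahead of the robot, y to its left, z up, the work surface at z = 0. Lengths are in m, angles in rad, forces in N, time in s.
With the tool pointing down it reaches from about 0.375 to 0.9 m from the base axis. Payload 3.1 kg.
Tool frame: the origin (TCP) lies midway between the tips of the shut fingers; the grasp point (between the pads) lies 19 mm behind it (manip.grasp_offset is the distance from the TCP to the grasp point, in m); z points along the fingers, y is the line along which they close (so a half turn about z gives the same grasp; the last joint's range is limited). The gripper opens to 85 mm and grips with 20 to 120 N. Pads are 22 mm wide; open, the fingers measure 114 mm over their backs; the gripper's body (76 mm by 85 mm) begins 54 mm behind the grasp point. The pads swing forward as they close: fully open they stand 13 mm farther back than shut.
Start: joints at [1.012, 0.527, 1.433, -0, 1.181, -0.178], TCP at [0.232, 0.58, 0.231] pointing down, gripper open.
Joint ranges: [-3.08, 3.08], [-0.75, 2.2], [0.22, 2.44], [-1.43, 4.57], [0, 2.65], [-2.85, 2.85]. Speed limits (rad/s): [2.79, 2.79, 3.14, 3.14, 3.14, 3.14].

INTERFACE

Orientations are given as a unit quaternion [x, y, z, w].
In Python, from station import sensors, cams, order, manip gives the robot as it stands.
- The arm moves only by the tool move_arm, never from a script. Its argument "targets" is a list of rows, each an object of numbers: "dx", "dy", "dz": the shift along the world's x, y, z normalised to -1 to 1, where 1 is 25 mm; "rx", "ry", "rz": the turn, a rotation vector about the world's x, y, z normalised to -1 to 1, where 1 is 30 degrees. A call has exactly 10 rows; each row shifts and turns the commanded pose from where the row before left it; what a row does not reach is not made up. A row lasts 1/8 s, in which the tool goes at most 62.5 mm and 10.7 degrees, less where a joint would pass 70% of its speed; a pose out of reach is approached as far as the arm can. A call with a number of a shift or a turn outside -1 to 1 is refused whole. A call with a gripper value outside its range is refused whole. "claw" is the opening in per cent of the stroke, from 0 (shut) to 100 (fully open), set as the call begins (left out, the last holds). The fingers move at their own pace and stop on an object; "newtons" is the grip in N (left out, the last holds). Time passes only in rows, so rows that do not move let the fingers close, or fill a call up. It gives the time, the measured TCP pose, the force, the opening and the grip force at its end, in the units of the state.
- sensors.sense(): the state, without advancing time (a new reading comes with each control period).
- cams.snapshot(name): name is "scene" or "top" or "wrist"; returns the picture (400x640x3 uint8, red, green, blue); there is no depth.
- cams.camera_model(name): a dict with "fx", "fy", "cx", "cy" (pixels), "extrinsics" (4x4, takes a point from world to camera coordinates). Camera axes: x right, y down, z forward; pixel columns grow to the right and rows downward; lengths in m; the calibration is good to about 2 mm. The wrist camera is an equidistant fisheye: a pixel r from the principal point sees the ray r / f radians off the axis. A picture is of the moment at which its call begins: read the wrist's pose just before it. camera_model takes no time and is no camera call; for the wrist camera it gives the pose at the moment of the call.
- order.sign_off(): hands the job in; it is judged then, once.
The state is a dict: "t": time; "q": joint angles; "qd": joint speeds; "tau": joint torques, N m; "tcp_pos": TCP position; "tool_rot": TCP orientation; "force": force on the tool from outside, world axes, zero at the start; "ft_torque": the same for the moment, N m; "finger_gap": opening from 0.0 (shut) to 1.0 (fully open); "gripper_force": force on a finger pad.
Only numpy, scipy, OpenCV 4.12 (cv2) and the standard library are available. Lean on these libraries where they do the work, as an engineer would, in place of code of your own. Each camera call takes 0.05 s, during which the arm holds its last target. There are 200 camera calls.

## Working session

There is one attempt and no reset: what is moved stays moved. The work goes in short steps, Python scripts to look and compute and a tool call to move; the robot and the scene stay as the last step left them, time stands still between calls to the robot, and variables do not carry over. Pictures are saved under pics/ and viewed, at most 10 in all, crops included, and the job is handed in when it is done.

Besides the shell and the picture viewer there is one more tool, called as name(argument=value, ...), one argument or row to a line, values as JSON. move_arm: Moves the arm, as the interface text tells. Scaled input: -1 to 1 covers 25 mm each way for a shift and 30 degrees each way for a turn. Its arguments: {"type":"object","properties":{"targets":{"type":"array"},"claw":{"type":"number"},"newtons":{"type":"number"}},"required":["targets"]}

```bash
mkdir -p pics; ls
python3 - <<'E'
from station import sensors,cams,order,manip
import cv2
for n in("scene","top"):
    im=cams.snapshot(n); cv2.imwrite(f"pics/{n}0.png",im[:,:,::-1])
    m=cams.camera_model(n);print(n,m)
print(sensors.sense(),manip.grasp_offset)
E
```

```text
pics
scene {'fx': 416.07749718423025, 'fy': 416.07749718423025, 'cx': 320.76093214470865, 'cy': 201.35280807652273, 'extrinsics': array([[-2.06871107e-01,  9.78368021e-01, -6.00833477e-04,
         1.71706030e-01],
       [ 7.37602433e-01,  1.55558887e-01, -6.57072358e-01,
        -3.25557935e-01],
       [-6.42765118e-01, -1.36372462e-01, -7.53827271e-01,
         1.52883946e+00],
       [ 0.00000000e+00,  0.00000000e+00,  0.00000000e+00,
         1.00000000e+00]])}
top {'fx': 470.7552999299183, 'fy': 470.7552999299183, 'cx': 326.51130712965045, 'cy': 204.6085551625785, 'extrinsics': array([[-0.01805902, -0.99980642, -0.00781024, -0.06696369],
       [-0.99460972,  0.01876178, -0.10197791,  0.54618002],
       [ 0.1021047 ,  0.00592652, -0.994756  ,  1.17116595],
       [ 0.        ,  0.        ,  0.        ,  1.        ]])}
{'t': 0.1, 'q': array([ 1.01148831e+00,  5.28392776e-01,  1.43374539e+00,  7.45442713e-06,
        1.18140584e+00, -1.78487058e-01]), 'qd': array([-7.79041930e-05, -6.24806065e-04, -3.01523457e-03,  9.82200333e-04,
        1.28132176e-03, -1.39027463e-03]), 'tau': array([-9.76982956e-04, -4.43305349e+01, -1.78586215e+01, -3.46658708e-04,
        3.87853797e-03,  1.71883278e-05]), 'tcp_pos': array([0.23192569, 0.5796977 , 0.2304286 ]), 'tool_rot': array([ 1.89263273e-01,  9.81925894e-01, -9.08793257e-04, -3.55030703e-04]), 'force': array([-0.25252248, -0.5569612 , -1.01833149]), 'ft_torque': array([ 0.00602209, -0.00693325,  0.00690233]), 'gripper_force': 0.0, 'finger_gap': 1.006226291632483} 0.0187
```

View pics/top0.png

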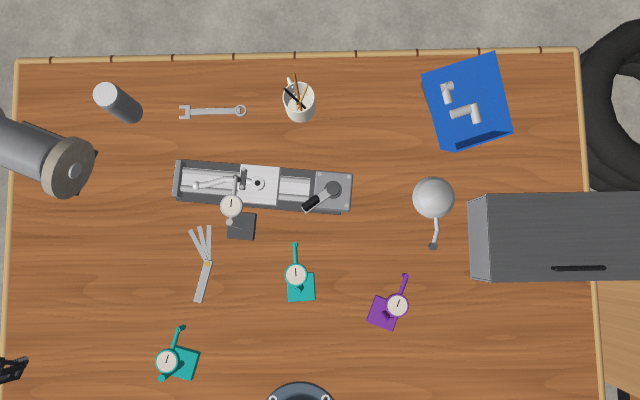

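View pics/scene0.png

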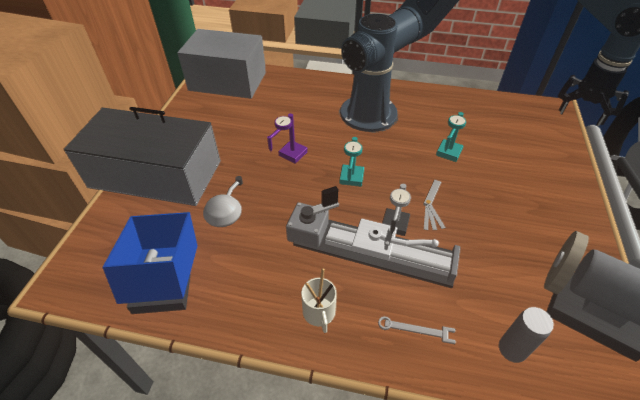

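Top view: slide gearbox with crank boss at about (333,190) and black handle at (311,202). The carriage eye is at (258,183), and the grey gauge stand has its base at (241,226) and dial at (231,206). Look-alikes for the stand are turquoise (296,275), turquoise (168,362) and purple (397,305); I choose the grey one on the slide. Next is a close crop.

```bash
cat > h.py <<'E'
import numpy as np,cv2
from station import sensors,cams,order,manip
def ray(n,u,v,M=None):
    m=M or cams.camera_model(n);E=m["extrinsics"];R=E[:3,:3];o=-R.T@E[:3,3]
    x,y=(u-m["cx"])/m["fx"],(v-m["cy"])/m["fy"]
    if n=="wrist":
        r=np.hypot(x,y);d=np.array([np.sin(r)*x/max(r,1e-9),np.sin(r)*y/max(r,1e-9),np.cos(r)])
    else: d=np.array([x,y,1])
    return o,R.T@d
def onz(n,u,v,z,M=None):
    o,d=ray(n,u,v,M);return o+d*(z-o[2])/d[2]
def proj(n,p,M=None):
    m=M or cams.camera_model(n);E=m["extrinsics"];c=E[:3,:3]@p+E[:3,3]
    if n=="wrist":
        th=np.arctan2(np.hypot(c[0],c[1]),c[2]);k=th/np.hypot(c[0],c[1]);return m["cx"]+m["fx"]*k*c[0],m["cy"]+m["fy"]*k*c[1]
    return m["cx"]+m["fx"]*c[0]/c[2],m["cy"]+m["fy"]*c[1]/c[2]
E
python3 - <<'E'
from h import *
a=cv2.imread("pics/top0.png")[145:245,165:365];b=cv2.imread("pics/scene0.png")[175:285,280:470]
a=cv2.resize(a,(600,300),interpolation=cv2.INTER_CUBIC);b=cv2.resize(b,(518,300),interpolation=cv2.INTER_CUBIC)
o=np.zeros((600,600,3),np.uint8);o[:300]=a;o[300:,:518]=b;cv2.imwrite("pics/crop.png",o)
E
```

```text
(no output)
```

View pics/crop.png

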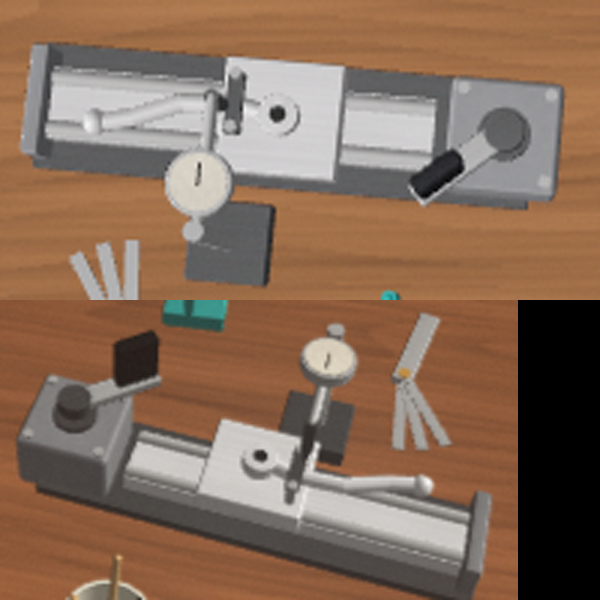

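Run:
```python
from h import *
T=lambda u,v:(165+(u+.5)/3-.5,145+(v+.5)/3-.5)
S=lambda u,v:(280+u/2.726,175+(v-300)/2.726)
def tri(a,b):
    o1,d1=ray("top",*a);o2,d2=ray("scene",*b)
    s=np.linalg.lstsq(np.c_[d1,-d2],o2-o1,rcond=None)[0];p,q=o1+s[0]*d1,o2+s[1]*d2
    return (p+q)/2,np.linalg.norm(p-q)
sc=[onz("top",*T(*p),.068) for p in[(464,88),(550,94),(544,182),(457,174)]]
ax=np.mean(sc,0);print("ax",ax,[np.linalg.norm(sc[i]-sc[i-1]).round(4) for i in range(4)])
eye=onz("top",*T(278,114),.078);print("eye",eye,tri(T(278,114),S(260,457)))
e1=onz("top",*T(37,45),.05);e2=onz("top",*T(24,155),.05);print("end",e1,e2, (e1+e2)/2-ax)
d=(eye-ax)[:2];L=np.linalg.norm(d);d/=L;print("rail",d,L,np.arctan2(d[1],d[0]))
for z in(.142,.148):print("ptr",onz("top",*T(211,98),z),(onz("top",*T(211,98),z)-ax)[:2]@d)
print("hub",onz("top",*T(506,133),.105))
h=onz("top",*T(437,174),.15);print("handle",h,np.linalg.norm((h-ax)[:2]),np.arctan2(*(h-ax)[1::-1]))
im=cams.snapshot("wrist");cv2.imwrite("pics/w0.png",im[:,:,::-1]);M=cams.camera_model("wrist")
print(M["fx"],M["cx"],M["cy"],proj("wrist",ax,M),proj("wrist",eye,M),-M["extrinsics"][:3,:3].T@M["extrinsics"][:3,3])
```

```text
ax [ 0.57802514 -0.09293003  0.068     ] [np.float64(0.0716), np.float64(0.0712), np.float64(0.0732), np.float64(0.0717)]
eye [0.5969965  0.09140277 0.078     ] (array([0.59735535, 0.09359069, 0.07418553]), np.float64(0.003207935808365068))
end [0.66397076 0.29897142 0.05      ] [0.5707156 0.3085273 0.05     ] [ 0.03931804  0.39667939 -0.018     ]
rail [0.1023783  0.99474554] 0.1853064815316134 1.4682383369553507
ptr [0.60071158 0.13338856 0.142     ] 0.22745199990792542
ptr [0.59971956 0.13217805 0.148     ] 0.22614629463776556
hub [ 0.57408788 -0.09446936  0.105     ]
handle [ 0.5374549  -0.04085106  0.15      ] 0.0660163877008581 2.232609243073708
309.70691628693146 316.00454984892417 200.49791664694982 (np.float64(107.0380959400018), np.float64(423.82519048491383)) (np.float64(162.15278851634767), np.float64(434.97848755414896)) [0.16310027 0.60771264 0.37389784]
```

View pics/w0.png

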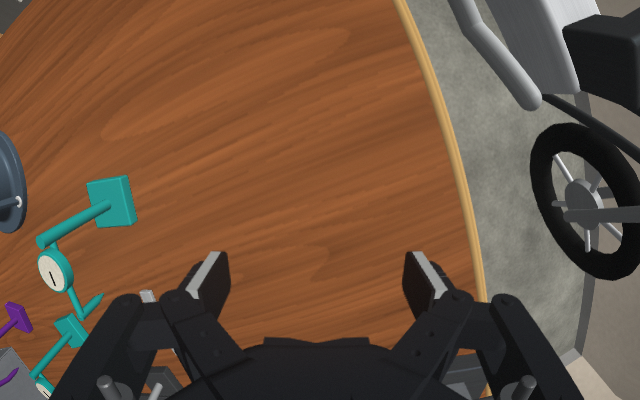

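Crop: the grey stand's spindle is over the lever, on the far-from-gearbox side of the eye. The eye hole is at top pixel (257.5,183), the handle at (310.5,203), and the gearbox screws give the axis. The heights and sizes agree: handle radius 66 mm, eye height 74–78 mm. The wrist picture shows only bench and lookalikes from here. I'm moving over the slide.

move_arm(
  targets=[
    {"dx": 0.457,"dy": -0.853,"dz": 0.04,"rz": -0.082},
    {"dx": 0.457,"dy": -0.853,"dz": 0.04,"rz": -0.082},
    {"dx": 0.457,"dy": -0.853,"dz": 0.04,"rz": -0.082},
    {"dx": 0.457,"dy": -0.853,"dz": 0.04,"rz": -0.082},
    {"dx": 0.457,"dy": -0.853,"dz": 0.04,"rz": -0.082},
    {"dx": 0.457,"dy": -0.853,"dz": 0.04,"rz": -0.082},
    {"dx": 0.457,"dy": -0.853,"dz": 0.04,"rz": -0.082},
    {"dx": 0.457,"dy": -0.853,"dz": 0.04,"rz": -0.082},
    {"dx": 0.457,"dy": -0.853,"dz": 0.04,"rz": -0.082},
    {"dx": 0.457,"dy": -0.853,"dz": 0.04,"rz": -0.082},
  ],
)

```text
schema error: expected keys dx, dy, dz, rx, ry, rz
```

move_arm(
  targets=[
    {"dx": 0.457,"dy": -0.853,"dz": 0.04,"rz": -0.082},
    {"dx": 0.457,"dy": -0.853,"dz": 0.04,"rz": -0.082},
    {"dx": 0.457,"dy": -0.853,"dz": 0.04,"rz": -0.082},
    {"dx": 0.457,"dy": -0.853,"dz": 0.04,"rz": -0.082},
    {"dx": 0.457,"dy": -0.853,"dz": 0.04,"rz": -0.082},
    {"dx": 0.457,"dy": -0.853,"dz": 0.04,"rz": -0.082},
    {"dx": 0.457,"dy": -0.853,"dz": 0.04,"rz": -0.082},
    {"dx": 0.457,"dy": -0.853,"dz": 0.04,"rz": -0.082},
    {"dx": 0.457,"dy": -0.853,"dz": 0.04,"rz": -0.082},
    {"dx": 0.457,"dy": -0.853,"dz": 0.04,"rz": -0.082},
  ],
)

```text
schema error: expected keys dx, dy, dz, rx, ry, rz
```

move_arm(
  targets=[
    {"dx": 0.457,"dy": -0.853,"dz": 0.04,"rz": -0.082},
    {"dx": 0.457,"dy": -0.853,"dz": 0.04,"rz": -0.082},
    {"dx": 0.457,"dy": -0.853,"dz": 0.04,"rz": -0.082},
    {"dx": 0.457,"dy": -0.853,"dz": 0.04,"rz": -0.082},
    {"dx": 0.457,"dy": -0.853,"dz": 0.04,"rz": -0.082},
    {"dx": 0.457,"dy": -0.853,"dz": 0.04,"rz": -0.082},
    {"dx": 0.457,"dy": -0.853,"dz": 0.04,"rz": -0.082},
    {"dx": 0.457,"dy": -0.853,"dz": 0.04,"rz": -0.082},
    {"dx": 0.457,"dy": -0.853,"dz": 0.04,"rz": -0.082},
    {},
  ],
)

```text
schema error: expected keys dx, dy, dz, rx, ry, rz
```

Run:
```python
from h import *
import pickle
M=cams.camera_model("wrist");im=cams.snapshot("wrist");cv2.imwrite("pics/w1.png",im[:,:,::-1]);pickle.dump(M,open("w1.pkl","wb"))
s=sensors.sense();print(s["t"],s["tcp_pos"],s["tool_rot"],s["q"])
for p in([.578,-.093,.068],[.597,.0914,.078],[.602,.134,.088]):print(proj("wrist",np.array(p),M))
```

```text
0.2 [0.23199554 0.57985489 0.23067149] [ 1.89246926e-01  9.81929275e-01 -6.60602001e-04 -2.50398511e-04] [ 1.01153548e+00  5.28152914e-01  1.43344524e+00 -1.00074030e-05
  1.18140740e+00 -1.78466628e-01]
(np.float64(107.01506201627228), np.float64(423.8173970417534))
(np.float64(162.15290192772187), np.float64(434.9793554847455))
(np.float64(176.92335352373786), np.float64(440.2781812390497))
```

View pics/w1.png

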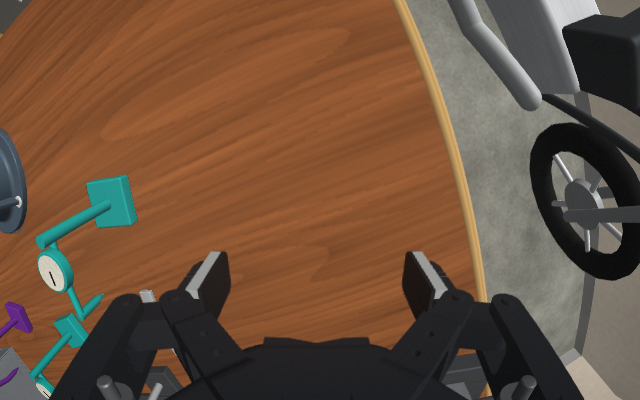

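The calls were refused because every key is needed, so the picture is unchanged. I'm sending them again with all six keys.

move_arm(
  targets=[
    {"dx": 0.457,"dy": -0.853,"dz": 0.04,"rx": 0,"ry": 0,"rz": -0.082},
    {"dx": 0.457,"dy": -0.853,"dz": 0.04,"rx": 0,"ry": 0,"rz": -0.082},
    {"dx": 0.457,"dy": -0.853,"dz": 0.04,"rx": 0,"ry": 0,"rz": -0.082},
    {"dx": 0.457,"dy": -0.853,"dz": 0.04,"rx": 0,"ry": 0,"rz": -0.082},
    {"dx": 0.457,"dy": -0.853,"dz": 0.04,"rx": 0,"ry": 0,"rz": -0.082},
    {"dx": 0.457,"dy": -0.853,"dz": 0.04,"rx": 0,"ry": 0,"rz": -0.082},
    {"dx": 0.457,"dy": -0.853,"dz": 0.04,"rx": 0,"ry": 0,"rz": -0.082},
    {"dx": 0.457,"dy": -0.853,"dz": 0.04,"rx": 0,"ry": 0,"rz": -0.082},
    {"dx": 0.457,"dy": -0.853,"dz": 0.04,"rx": 0,"ry": 0,"rz": -0.082},
    {"dx": 0.457,"dy": -0.853,"dz": 0.04,"rx": 0,"ry": 0,"rz": -0.082},
  ],
)

```text
t: 1.45
tcp_pos: [0.3469, 0.3655, 0.2414]
tool_rot: [0.395, 0.919, 0.0, 0.0]
force: [0.3, 0.0, 0.3]
finger_gap: 1.001
gripper_force: 0.0
```

move_arm(
  targets=[
    {"dx": 0.457,"dy": -0.853,"dz": 0.04,"rx": 0,"ry": 0,"rz": -0.082},
    {"dx": 0.457,"dy": -0.853,"dz": 0.04,"rx": 0,"ry": 0,"rz": -0.082},
    {"dx": 0.457,"dy": -0.853,"dz": 0.04,"rx": 0,"ry": 0,"rz": -0.082},
    {"dx": 0.457,"dy": -0.853,"dz": 0.04,"rx": 0,"ry": 0,"rz": -0.082},
    {"dx": 0.457,"dy": -0.853,"dz": 0.04,"rx": 0,"ry": 0,"rz": -0.082},
    {"dx": 0.457,"dy": -0.853,"dz": 0.04,"rx": 0,"ry": 0,"rz": -0.082},
    {"dx": 0.457,"dy": -0.853,"dz": 0.04,"rx": 0,"ry": 0,"rz": -0.082},
    {"dx": 0.457,"dy": -0.853,"dz": 0.04,"rx": 0,"ry": 0,"rz": -0.082},
    {"dx": 0.457,"dy": -0.853,"dz": 0.04,"rx": 0,"ry": 0,"rz": -0.082},
    {"dx": 0.457,"dy": -0.853,"dz": 0.04,"rx": 0,"ry": 0,"rz": -0.082},
  ],
)

```text
t: 2.7
tcp_pos: [0.4608, 0.1524, 0.2515]
tool_rot: [0.582, 0.813, 0.0, 0.0]
force: [0.4, -0.3, 0.6]
finger_gap: 1.0
gripper_force: 0.0
```

move_arm(
  targets=[
    {"dx": 0.457,"dy": -0.853,"dz": 0.04,"rx": 0,"ry": 0,"rz": -0.082},
    {"dx": 0.457,"dy": -0.853,"dz": 0.04,"rx": 0,"ry": 0,"rz": -0.082},
    {"dx": 0.457,"dy": -0.853,"dz": 0.04,"rx": 0,"ry": 0,"rz": -0.082},
    {"dx": 0.457,"dy": -0.853,"dz": 0.04,"rx": 0,"ry": 0,"rz": -0.082},
    {"dx": 0.457,"dy": -0.853,"dz": 0.04,"rx": 0,"ry": 0,"rz": -0.082},
    {"dx": 0.457,"dy": -0.853,"dz": 0.04,"rx": 0,"ry": 0,"rz": -0.082},
    {"dx": 0.457,"dy": -0.853,"dz": 0.04,"rx": 0,"ry": 0,"rz": -0.082},
    {"dx": 0.457,"dy": -0.853,"dz": 0.04,"rx": 0,"ry": 0,"rz": -0.082},
    {"dx": 0.457,"dy": -0.853,"dz": 0.04,"rx": 0,"ry": 0,"rz": -0.082},
    {"dx": 0,"dy": 0,"dz": 0,"rx": 0,"ry": 0,"rz": 0},
  ],
)

```text
t: 3.95
tcp_pos: [0.5647, -0.0401, 0.2603]
tool_rot: [0.727, 0.686, 0.0, 0.0]
force: [0.5, 0.3, 0.3]
finger_gap: 1.0
gripper_force: 0.0
```

Run:
```python
from h import *
import pickle
M=cams.camera_model("wrist");im=cams.snapshot("wrist");cv2.imwrite("pics/w2.png",im[:,:,::-1]);pickle.dump(M,open("w2.pkl","wb"))
s=sensors.sense();print(s["t"],s["tcp_pos"],s["tool_rot"],s["q"])
for p in([.578,-.093,.068],[.597,.0914,.078],[.602,.134,.088]):print(proj("wrist",np.array(p),M))
```

```text
4.0 [ 0.56377186 -0.03895317  0.26010119] [ 7.26877809e-01  6.86766713e-01  7.15171546e-06 -3.65265552e-04] [-2.66899482e-01  4.13782349e-01  1.55117141e+00  4.24556896e-04
  1.17725547e+00 -2.10329136e-01]
(np.float64(330.8759963790591), np.float64(221.0781631494898))
(np.float64(340.8216861376831), np.float64(54.45420527272145))
(np.float64(343.8896676168216), np.float64(13.5096688673718))
```

View pics/w2.png

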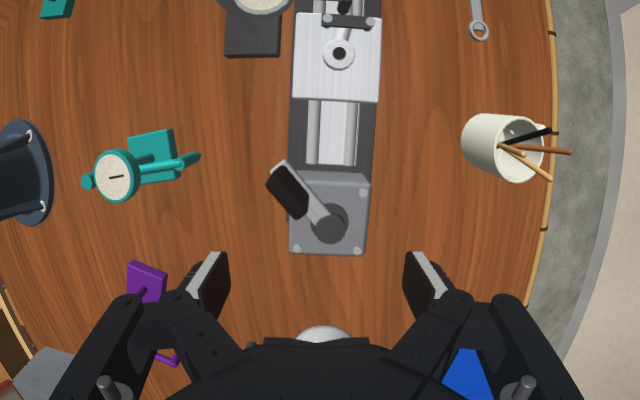

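Wrist view: gearbox screws at (297,249), (360,252) and (362,193), tab at about (290,185), eye hole at (339,53). The predictions land within 2 px. The pointer is still out of frame at the top. I'll refine the axis and handle angle.

Run:
```python
from h import *
import pickle
M=pickle.load(open("w2.pkl","rb"))
W=lambda u,v,z:onz("wrist",u,v,z,M)
print("ax",(W(297,249,.068)+W(362,193,.068))/2,"eye",W(339,53,.078))
im=cv2.imread("pics/w2.png");g=im[150:225,255:320].max(2)
k=(g<60).astype(np.uint8);n,l,st,c=cv2.connectedComponentsWithStats(k)
i=1+np.argmax(st[1:,4]);print(st[i],c[i]+[255,150])
vs,us=np.nonzero(l==i);c=cv2.convexHull(np.c_[us+255,vs+150].astype(np.int32))
print(cv2.approxPolyDP(c,2,True).reshape(-1,2).tolist())
a,b=W(283,160,.095),W(328,203,.095);print("arm edge",a,b,np.degrees(np.arctan2(*(a-b)[1::-1])))
t=cv2.imread("pics/top0.png")[190:220,295:330].max(2);vs,us=np.nonzero(t<45);P=np.array([onz("top",u+295,v+190,.15)[:2] for u,v in zip(us,vs)])
w,V=np.linalg.eigh(np.cov(P.T));print("top tab",P.mean(0),len(P),np.degrees(np.arctan2(V[1,1],V[0,1])),np.sqrt(w*12))
```

```text
ax [ 0.57536868 -0.09391863  0.068     ] eye [0.59520782 0.09304295 0.078     ]
[  11   16   43   53 1299] [288.16474211 192.08160123]
[[305, 213], [294, 218], [267, 188], [267, 181], [280, 166], [285, 167], [306, 192], [308, 199]]
arm edge [ 0.53185884 -0.01450103  0.095     ] [ 0.57503869 -0.06251851  0.095     ] 131.9635501761409
top tab [ 0.53631755 -0.04398484] 72 133.87546395731016 [0.01917526 0.04236747]
```

move_arm(
  targets=[
    {"dx": -0.082,"dy": -0.014,"dz": -0.16,"rx": 0,"ry": 0,"rz": -0.326},
    {"dx": -0.082,"dy": -0.014,"dz": -0.16,"rx": 0,"ry": 0,"rz": -0.326},
    {"dx": -0.082,"dy": -0.014,"dz": -0.16,"rx": 0,"ry": 0,"rz": -0.326},
    {"dx": -0.082,"dy": -0.014,"dz": -0.16,"rx": 0,"ry": 0,"rz": -0.326},
    {"dx": -0.082,"dy": -0.014,"dz": -0.16,"rx": 0,"ry": 0,"rz": -0.326},
    {"dx": -0.082,"dy": -0.014,"dz": -0.16,"rx": 0,"ry": 0,"rz": -0.326},
    {"dx": -0.082,"dy": -0.014,"dz": -0.16,"rx": 0,"ry": 0,"rz": -0.326},
    {"dx": -0.082,"dy": -0.014,"dz": -0.16,"rx": 0,"ry": 0,"rz": -0.326},
    {"dx": -0.082,"dy": -0.014,"dz": -0.16,"rx": 0,"ry": 0,"rz": -0.326},
    {"dx": -0.082,"dy": -0.014,"dz": -0.16,"rx": 0,"ry": 0,"rz": -0.326},
  ],
)

```text
t: 5.25
tcp_pos: [0.5423, -0.0406, 0.2201]
tool_rot: [0.995, -0.098, -0.001, -0.0]
force: [0.3, -0.4, 1.2]
finger_gap: 1.001
gripper_force: 0.0
```

move_arm(
  targets=[
    {"dx": -0.082,"dy": -0.014,"dz": -0.16,"rx": 0,"ry": 0,"rz": -0.326},
    {"dx": -0.082,"dy": -0.014,"dz": -0.16,"rx": 0,"ry": 0,"rz": -0.326},
    {"dx": -0.082,"dy": -0.014,"dz": -0.16,"rx": 0,"ry": 0,"rz": -0.326},
    {"dx": -0.082,"dy": -0.014,"dz": -0.16,"rx": 0,"ry": 0,"rz": -0.326},
    {"dx": 0,"dy": 0,"dz": 0,"rx": 0,"ry": 0,"rz": 0},
    {"dx": 0,"dy": 0,"dz": 0,"rx": 0,"ry": 0,"rz": 0},
    {"dx": 0,"dy": 0,"dz": -0.2,"rx": 0,"ry": 0,"rz": 0},
    {"dx": 0,"dy": 0,"dz": -0.2,"rx": 0,"ry": 0,"rz": 0},
    {"dx": 0,"dy": 0,"dz": -0.2,"rx": 0,"ry": 0,"rz": 0},
    {"dx": 0,"dy": 0,"dz": 0,"rx": 0,"ry": 0,"rz": 0},
  ],
)

```text
t: 6.5
tcp_pos: [0.5345, -0.043, 0.1887]
tool_rot: [0.906, -0.423, -0.001, 0.0]
force: [0.2, 1.0, 0.9]
finger_gap: 1.002
gripper_force: 0.0
```

Run:
```python
from h import *
import pickle
M=cams.camera_model("wrist");im=cams.snapshot("wrist");cv2.imwrite("pics/w3.png",im[:,:,::-1]);pickle.dump(M,open("w3.pkl","wb"))
s=sensors.sense();print(s["t"],s["tcp_pos"],s["tool_rot"],s["q"])
for p in([.5765,-.0935,.068],[.5347,-.0437,.15]):print(proj("wrist",np.array(p),M))
```

```text
6.55 [ 0.53470718 -0.04311872  0.18895404] [ 9.06026383e-01 -4.23221043e-01 -3.71389217e-04  5.51424639e-05] [-2.88890373e-01  4.66228544e-01  1.69859217e+00  6.41060408e-07
  9.77522858e-01  2.15590069e+00]
(np.float64(315.4720979943143), np.float64(117.55162535521704))
(np.float64(315.52314997822265), np.float64(226.0042268571889))
```

View pics/w3.png

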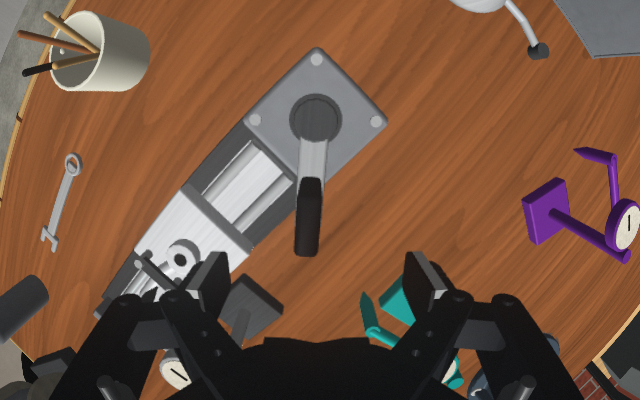

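Wrist view: the fingers straddle the tab, with tab top from about (311,185) to (307,252) and hub at (316,119). It is slightly rotated from my estimate, so I'll compute the angle.

Run:
```python
from h import *
import pickle
M=pickle.load(open("w3.pkl","rb"))
W=lambda u,v,z:onz("wrist",u,v,z,M)
ax=(W(376,121,.068)+W(255,120,.068))/2;print(ax)
im=cv2.imread("pics/w3.png");g=im[170:260,285:330].max(2);k=(g<70).astype(np.uint8)
for v in range(5,88,6):
    u=np.nonzero(k[v])[0]; 
    if len(u):print(v+170,u.min()+285,u.max()+285,g[v,u.min():u.max()+1:3])
for u,v,z in((306.5,252,.15),(310,200,.15),(316,119,.11)):
    p=W(u,v,z);d=p-ax;print(p,np.hypot(*d[:2]),np.degrees(np.arctan2(d[1],d[0])))
```

```text
[ 0.57542167 -0.09225715  0.068     ]
181 301 319 [43 34 32 36 34 31 33]
187 300 320 [35 34 33 35 35 34 33]
193 298 321 [64 34 32 34 35 33 33 31]
199 297 321 [35 38 39 36 40 38 36 36 44]
205 297 321 [38 39 41 40 42 42 40 38 58]
211 296 320 [53 38 41 42 41 39 40 37 36]
217 296 320 [35 38 43 43 44 42 40 38 43]
223 296 319 [38 41 44 44 44 41 41 36]
229 295 319 [66 38 46 48 46 43 41 37 50]
235 295 318 [49 40 47 48 45 42 37 37]
241 295 318 [37 43 49 48 46 43 40 37]
247 294 317 [65 40 51 50 46 43 40 39]
253 295 316 [68 47 51 48 43 42 38 62]
[ 0.52746866 -0.02588658  0.15      ] 0.08188127831983502 125.8482663761581
[ 0.54828634 -0.05465368  0.15      ] 0.0463718395819465 125.81488505543588
[ 0.57621181 -0.09377793  0.11      ] 0.0017137977909919867 -62.54542034903896
```

move_arm(
  targets=[
    {"dx": 0.104,"dy": 0.116,"dz": 0,"rx": 0,"ry": 0,"rz": -0.133},
    {"dx": 0,"dy": 0,"dz": -0.664,"rx": 0,"ry": 0,"rz": 0},
    {"dx": 0,"dy": 0,"dz": -0.664,"rx": 0,"ry": 0,"rz": 0},
    {"dx": 0,"dy": 0,"dz": -0.664,"rx": 0,"ry": 0,"rz": 0},
    {"dx": 0,"dy": 0,"dz": -0.664,"rx": 0,"ry": 0,"rz": 0},
    {"dx": 0,"dy": 0,"dz": -0.664,"rx": 0,"ry": 0,"rz": 0},
    {"dx": 0,"dy": 0,"dz": 0,"rx": 0,"ry": 0,"rz": 0},
    {"dx": 0,"dy": 0,"dz": 0,"rx": 0,"ry": 0,"rz": 0},
    {"dx": 0,"dy": 0,"dz": 0,"rx": 0,"ry": 0,"rz": 0},
    {"dx": 0,"dy": 0,"dz": 0,"rx": 0,"ry": 0,"rz": 0},
  ],
)

```text
t: 7.8
tcp_pos: [0.5379, -0.0403, 0.107]
tool_rot: [0.891, -0.454, 0.001, -0.0]
force: [0.5, 0.3, -0.2]
finger_gap: 0.997
gripper_force: 0.0
```

move_arm(
  targets=[
    {"dx": 0,"dy": 0,"dz": 0,"rx": 0,"ry": 0,"rz": 0},
    {"dx": 0,"dy": 0,"dz": 0,"rx": 0,"ry": 0,"rz": 0},
    {"dx": 0,"dy": 0,"dz": 0,"rx": 0,"ry": 0,"rz": 0},
    {"dx": 0,"dy": 0,"dz": 0,"rx": 0,"ry": 0,"rz": 0},
    {"dx": 0,"dy": 0,"dz": 0,"rx": 0,"ry": 0,"rz": 0},
    {"dx": 0,"dy": 0,"dz": 0,"rx": 0,"ry": 0,"rz": 0},
    {"dx": 0,"dy": 0,"dz": 0,"rx": 0,"ry": 0,"rz": 0},
    {"dx": 0,"dy": 0,"dz": 0,"rx": 0,"ry": 0,"rz": 0},
    {"dx": 0,"dy": 0,"dz": 0,"rx": 0,"ry": 0,"rz": 0},
    {"dx": 0,"dy": 0,"dz": 0,"rx": 0,"ry": 0,"rz": 0},
  ],
  claw=0,
  newtons=30,
)

```text
t: 9.05
tcp_pos: [0.5378, -0.0399, 0.1064]
tool_rot: [0.891, -0.455, 0.0, -0.0]
force: [2.5, 5.6, 1.2]
finger_gap: 0.184
gripper_force: 31.4
```

```bash
cat > arc.py <<'E'
import sys,json,numpy as np
a,st,n=map(float,sys.argv[1:4]);r=.065
for i in range(int(n)):
    p,q=np.radians(a+i*st),np.radians(a+(i+1)*st)
    print("%.3f %.3f %.3f"%(r*(np.cos(q)-np.cos(p))/.025,r*(np.sin(q)-np.sin(p))/.025,st/30))
E
python3 arc.py 126 9 20
```

```text
-0.310 -0.265 0.300
-0.265 -0.310 0.300
-0.213 -0.348 0.300
-0.156 -0.377 0.300
-0.095 -0.397 0.300
-0.032 -0.407 0.300
0.032 -0.407 0.300
0.095 -0.397 0.300
0.156 -0.377 0.300
0.213 -0.348 0.300
0.265 -0.310 0.300
0.310 -0.265 0.300
0.348 -0.213 0.300
0.377 -0.156 0.300
0.397 -0.095 0.300
0.407 -0.032 0.300
0.407 0.032 0.300
0.397 0.095 0.300
0.377 0.156 0.300
0.348 0.213 0.300
```

move_arm(
  targets=[
    {"dx": -0.31,"dy": -0.265,"dz": 0,"rx": 0,"ry": 0,"rz": 0.3},
    {"dx": -0.265,"dy": -0.31,"dz": 0,"rx": 0,"ry": 0,"rz": 0.3},
    {"dx": -0.213,"dy": -0.348,"dz": 0,"rx": 0,"ry": 0,"rz": 0.3},
    {"dx": -0.156,"dy": -0.377,"dz": 0,"rx": 0,"ry": 0,"rz": 0.3},
    {"dx": -0.095,"dy": -0.397,"dz": 0,"rx": 0,"ry": 0,"rz": 0.3},
    {"dx": -0.032,"dy": -0.407,"dz": 0,"rx": 0,"ry": 0,"rz": 0.3},
    {"dx": 0.032,"dy": -0.407,"dz": 0,"rx": 0,"ry": 0,"rz": 0.3},
    {"dx": 0.095,"dy": -0.397,"dz": 0,"rx": 0,"ry": 0,"rz": 0.3},
    {"dx": 0.156,"dy": -0.377,"dz": 0,"rx": 0,"ry": 0,"rz": 0.3},
    {"dx": 0.213,"dy": -0.348,"dz": 0,"rx": 0,"ry": 0,"rz": 0.3},
  ],
)

```text
t: 10.3
tcp_pos: [0.5237, -0.1319, 0.1064]
tool_rot: [0.951, 0.309, 0.001, 0.0]
force: [4.6, 3.6, -0.1]
finger_gap: 0.184
gripper_force: 30.0
```

move_arm(
  targets=[
    {"dx": 0.265,"dy": -0.31,"dz": 0,"rx": 0,"ry": 0,"rz": 0.3},
    {"dx": 0.31,"dy": -0.265,"dz": 0,"rx": 0,"ry": 0,"rz": 0.3},
    {"dx": 0.348,"dy": -0.213,"dz": 0,"rx": 0,"ry": 0,"rz": 0.3},
    {"dx": 0.377,"dy": -0.156,"dz": 0,"rx": 0,"ry": 0,"rz": 0.3},
    {"dx": 0.397,"dy": -0.095,"dz": 0,"rx": 0,"ry": 0,"rz": 0.3},
    {"dx": 0.407,"dy": -0.032,"dz": 0,"rx": 0,"ry": 0,"rz": 0.3},
    {"dx": 0.407,"dy": 0.032,"dz": 0,"rx": 0,"ry": 0,"rz": 0.3},
    {"dx": 0.397,"dy": 0.095,"dz": 0,"rx": 0,"ry": 0,"rz": 0.3},
    {"dx": 0.377,"dy": 0.156,"dz": 0,"rx": 0,"ry": 0,"rz": 0.3},
    {"dx": 0.348,"dy": 0.213,"dz": 0,"rx": 0,"ry": 0,"rz": 0.3},
  ],
)

```text
t: 11.55
tcp_pos: [0.6156, -0.1467, 0.1064]
tool_rot: [0.454, 0.891, 0.0, 0.002]
force: [5.0, -0.4, -0.8]
finger_gap: 0.183
gripper_force: 30.3
```

```bash
python3 - <<'E'
from h import *
s=sensors.sense();print(s["t"],s["tcp_pos"],s["tool_rot"],s["q"],s["force"],s["ft_torque"])
E
python3 arc.py 306 9 10
```

```text
11.55 [ 0.61560398 -0.14667264  0.10644916] [4.54135467e-01 8.90930906e-01 2.79905225e-04 1.73764675e-03] [-4.10375492e-01  6.90490031e-01  1.51593465e+00  4.32104240e-04
  9.31665044e-01 -1.03862417e+00] [ 4.97121211 -0.35662613 -0.78368042] [ 0.12972768 -0.33684869 -0.48065113]
0.310 0.265 0.300
0.265 0.310 0.300
0.213 0.348 0.300
0.156 0.377 0.300
0.095 0.397 0.300
0.032 0.407 0.300
-0.032 0.407 0.300
-0.095 0.397 0.300
-0.156 0.377 0.300
-0.213 0.348 0.300
```

move_arm(
  targets=[
    {"dx": 0.31,"dy": 0.265,"dz": 0,"rx": 0,"ry": 0,"rz": 0.3},
    {"dx": 0.265,"dy": 0.31,"dz": 0,"rx": 0,"ry": 0,"rz": 0.3},
    {"dx": 0.213,"dy": 0.348,"dz": 0,"rx": 0,"ry": 0,"rz": 0.3},
    {"dx": 0.156,"dy": 0.377,"dz": 0,"rx": 0,"ry": 0,"rz": 0.3},
    {"dx": 0.095,"dy": 0.397,"dz": 0,"rx": 0,"ry": 0,"rz": 0.3},
    {"dx": 0.032,"dy": 0.407,"dz": 0,"rx": 0,"ry": 0,"rz": 0.3},
    {"dx": -0.032,"dy": 0.407,"dz": 0,"rx": 0,"ry": 0,"rz": 0.3},
    {"dx": -0.095,"dy": 0.397,"dz": 0,"rx": 0,"ry": 0,"rz": 0.3},
    {"dx": -0.156,"dy": 0.377,"dz": 0,"rx": 0,"ry": 0,"rz": 0.3},
    {"dx": -0.213,"dy": 0.348,"dz": 0,"rx": 0,"ry": 0,"rz": 0.3},
  ],
)

```text
t: 12.8
tcp_pos: [0.6306, -0.0543, 0.1064]
tool_rot: [-0.309, 0.951, -0.0, 0.003]
force: [6.3, 2.8, -0.6]
finger_gap: 0.184
gripper_force: 30.0
```

move_arm(
  targets=[
    {"dx": 0,"dy": 0,"dz": 0,"rx": 0,"ry": 0,"rz": 0},
    {"dx": 0,"dy": 0,"dz": 0,"rx": 0,"ry": 0,"rz": 0},
    {"dx": 0,"dy": 0,"dz": 0,"rx": 0,"ry": 0,"rz": 0},
    {"dx": 0,"dy": 0,"dz": 0,"rx": 0,"ry": 0,"rz": 0},
    {"dx": 0,"dy": 0,"dz": 0,"rx": 0,"ry": 0,"rz": 0},
    {"dx": 0,"dy": 0,"dz": 0,"rx": 0,"ry": 0,"rz": 0},
    {"dx": 0,"dy": 0,"dz": 0.8,"rx": 0,"ry": 0,"rz": 0},
    {"dx": 0,"dy": 0,"dz": 0.8,"rx": 0,"ry": 0,"rz": 0},
    {"dx": 0,"dy": 0,"dz": 0.8,"rx": 0,"ry": 0,"rz": 0},
    {"dx": 0,"dy": 0,"dz": 0,"rx": 0,"ry": 0,"rz": -0.33},
  ],
  claw=80,
)

```text
t: 14.05
tcp_pos: [0.6296, -0.0549, 0.1684]
tool_rot: [-0.223, 0.975, -0.001, 0.002]
force: [0.1, -0.6, -0.6]
finger_gap: 0.802
gripper_force: 0.0
```

```bash
python3 - <<'E'
from h import *
s=sensors.sense();print(s["t"],s["tcp_pos"],s["tool_rot"],s["q"],s["force"])
for n in("top","scene"): cv2.imwrite(f"pics/{n}1.png",cams.snapshot(n)[:,:,::-1])
# carriage shift by template of eye
E
python3 arc.py 36 9 20
```

```text
14.05 [ 0.62960714 -0.05486013  0.16840206] [-0.22292767  0.97483267 -0.00102223  0.00186352] [-2.63437764e-01  6.07783773e-01  1.47651280e+00 -6.59150050e-05
  1.05304550e+00 -2.28383601e+00] [ 0.11948405 -0.60123313 -0.57361205]
-0.265 0.310 0.300
-0.310 0.265 0.300
-0.348 0.213 0.300
-0.377 0.156 0.300
-0.397 0.095 0.300
-0.407 0.032 0.300
-0.407 -0.032 0.300
-0.397 -0.095 0.300
-0.377 -0.156 0.300
-0.348 -0.213 0.300
-0.310 -0.265 0.300
-0.265 -0.310 0.300
-0.213 -0.348 0.300
-0.156 -0.377 0.300
-0.095 -0.397 0.300
-0.032 -0.407 0.300
0.032 -0.407 0.300
0.095 -0.397 0.300
0.156 -0.377 0.300
0.213 -0.348 0.300
```

move_arm(
  targets=[
    {"dx": 0,"dy": 0,"dz": 0,"rx": 0,"ry": 0,"rz": -0.3335},
    {"dx": 0,"dy": 0,"dz": 0,"rx": 0,"ry": 0,"rz": -0.3335},
    {"dx": 0,"dy": 0,"dz": 0,"rx": 0,"ry": 0,"rz": -0.3335},
    {"dx": 0,"dy": 0,"dz": 0,"rx": 0,"ry": 0,"rz": -0.3335},
    {"dx": 0,"dy": 0,"dz": 0,"rx": 0,"ry": 0,"rz": -0.3335},
    {"dx": 0,"dy": 0,"dz": 0,"rx": 0,"ry": 0,"rz": -0.3335},
    {"dx": 0,"dy": 0,"dz": 0,"rx": 0,"ry": 0,"rz": -0.3335},
    {"dx": 0,"dy": 0,"dz": 0,"rx": 0,"ry": 0,"rz": -0.3335},
    {"dx": 0,"dy": 0,"dz": 0,"rx": 0,"ry": 0,"rz": -0.3335},
    {"dx": 0,"dy": 0,"dz": 0,"rx": 0,"ry": 0,"rz": -0.3335},
  ],
)

```text
t: 15.4
tcp_pos: [0.6279, -0.0545, 0.1658]
tool_rot: [0.603, 0.798, -0.0, -0.001]
force: [-0.7, 0.4, 0.2]
finger_gap: 0.799
gripper_force: 0.0
```

Run:
```python
from h import *
import pickle
M=cams.camera_model("wrist");im=cams.snapshot("wrist")[:,:,::-1];cv2.imwrite("pics/w4.png",im);pickle.dump(M,open("w4.pkl","wb"))
print(proj("wrist",np.array([.598,.134,.088]),M),proj("wrist",np.array([.597,.115,.078]),M))
a=cv2.imread("pics/top1.png")[155:225,205:275];b=cv2.imread("pics/scene1.png")[175:275,345:445]
o=np.zeros((600,800,3),np.uint8);o[:350,:350]=cv2.resize(a,(350,350),interpolation=cv2.INTER_CUBIC)
o[:350,400:750]=cv2.resize(b,(350,350),interpolation=cv2.INTER_CUBIC)
o[350:600]=cv2.resize(im[0:125,120:520],(800,250),interpolation=cv2.INTER_CUBIC);cv2.imwrite("pics/c4.png",o)
```

```text
(np.float64(348.4599833692067), np.float64(-37.9959731136031)) (np.float64(339.4557695107856), np.float64(-12.953142746755333))
```

View pics/c4.png

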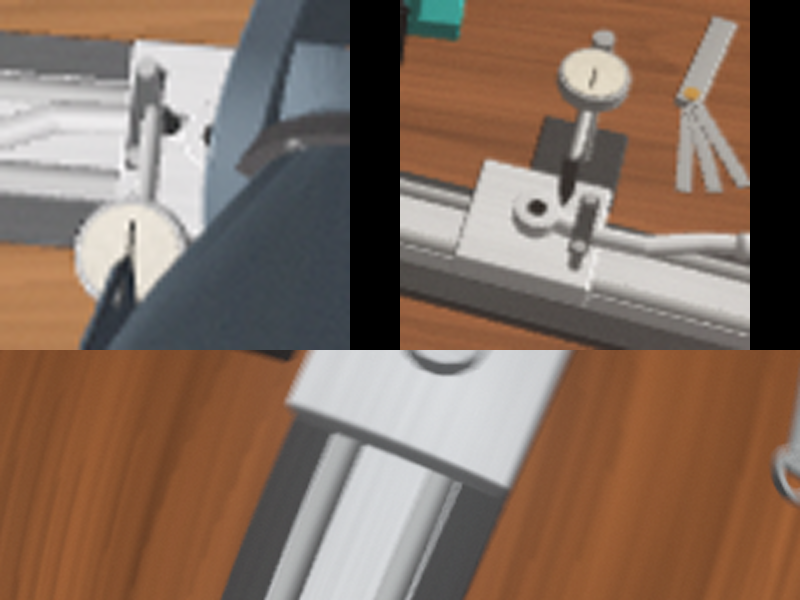

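Scene crop (scale 3.5): pointer tip at (567,204), which is scene pixel (392.7,233.3). Eye hole at (538,208), which is (384.4,234.4). Top crop: spindle top at (148,90) under the bar, arm partly covering the eye. Computing the distance left.

Run:
```python
from h import *
S=lambda u,v:(345+(u-400+.5)/3.5-.5,175+(v+.5)/3.5-.5)
ax=np.array([.5755,-.0928]);d=(np.array([.5955,.0925])-ax);d/=np.linalg.norm(d);n=np.array([-d[1],d[0]])
print(d)
for nm,p in(("eye",onz("scene",*S(538,208),.078)),("eye0",onz("scene",280+260/2.726,175+157/2.726,.078)),("tip",onz("scene",*S(567,204),.088)),("tip hi",onz("scene",*S(567,202),.088))):
    print(nm,p,(p[:2]-ax)@d,(p[:2]-ax)@n)
# tip from known line: intersect vertical plane through rail
o,dd=ray("scene",*S(567,204));t=((ax-o[:2])@n)/(dd[:2]@n);p=o+t*dd;print("tip on plane",p,(p[:2]-ax)@d)
```

```text
[0.10730984 0.99422563]
eye [0.59996289 0.117563   0.078     ] 0.21177339953535496 -0.0017476150819086328
eye0 [0.59986383 0.09514448 0.078     ] 0.18947369261882335 -0.0040548509894878975
tip [0.59965705 0.13748134 0.088     ] 0.23154390377225673 0.0006938939405518111
tip hi [0.59784345 0.13730707 0.088     ] 0.2311760217144532 0.002478318613160286
tip on plane [0.60034972 0.13743262 0.08889456] 0.23156978613446286
```

move_arm(
  targets=[
    {"dx": 0,"dy": 0,"dz": 0,"rx": 0,"ry": 0,"rz": -0.3335},
    {"dx": 0,"dy": 0,"dz": 0,"rx": 0,"ry": 0,"rz": -0.3335},
    {"dx": 0,"dy": 0,"dz": 0,"rx": 0,"ry": 0,"rz": -0.3335},
    {"dx": 0,"dy": 0,"dz": 0,"rx": 0,"ry": 0,"rz": -0.3335},
    {"dx": 0,"dy": 0,"dz": 0,"rx": 0,"ry": 0,"rz": -0.3335},
    {"dx": 0,"dy": 0,"dz": 0,"rx": 0,"ry": 0,"rz": -0.3335},
    {"dx": 0,"dy": 0,"dz": 0,"rx": 0,"ry": 0,"rz": -0.3335},
    {"dx": 0,"dy": 0,"dz": -0.8,"rx": 0,"ry": 0,"rz": 0},
    {"dx": 0,"dy": 0,"dz": -0.8,"rx": 0,"ry": 0,"rz": 0},
    {"dx": 0,"dy": 0,"dz": -0.8,"rx": 0,"ry": 0,"rz": 0},
  ],
)

```text
t: 16.7
tcp_pos: [0.6281, -0.0545, 0.1054]
tool_rot: [0.95, 0.311, -0.0, -0.0]
force: [-1.1, 0.3, 0.3]
finger_gap: 0.801
gripper_force: 0.0
```

move_arm(
  targets=[
    {"dx": 0,"dy": 0,"dz": 0,"rx": 0,"ry": 0,"rz": 0},
    {"dx": 0,"dy": 0,"dz": 0,"rx": 0,"ry": 0,"rz": 0},
    {"dx": 0,"dy": 0,"dz": 0,"rx": 0,"ry": 0,"rz": 0},
    {"dx": 0,"dy": 0,"dz": 0,"rx": 0,"ry": 0,"rz": 0},
    {"dx": 0,"dy": 0,"dz": 0,"rx": 0,"ry": 0,"rz": 0},
    {"dx": 0,"dy": 0,"dz": 0,"rx": 0,"ry": 0,"rz": 0},
    {"dx": 0,"dy": 0,"dz": 0,"rx": 0,"ry": 0,"rz": 0},
    {"dx": 0,"dy": 0,"dz": 0,"rx": 0,"ry": 0,"rz": 0},
    {"dx": 0,"dy": 0,"dz": 0,"rx": 0,"ry": 0,"rz": 0},
    {"dx": 0,"dy": 0,"dz": 0,"rx": 0,"ry": 0,"rz": 0},
  ],
  claw=0,
)

```text
t: 17.95
tcp_pos: [0.629, -0.0548, 0.1074]
tool_rot: [0.951, 0.309, 0.001, 0.001]
force: [-1.0, 0.7, 6.5]
finger_gap: 0.188
gripper_force: 32.5
```

move_arm(
  targets=[
    {"dx": -0.265,"dy": 0.31,"dz": 0,"rx": 0,"ry": 0,"rz": 0.3},
    {"dx": -0.31,"dy": 0.265,"dz": 0,"rx": 0,"ry": 0,"rz": 0.3},
    {"dx": -0.348,"dy": 0.213,"dz": 0,"rx": 0,"ry": 0,"rz": 0.3},
    {"dx": -0.377,"dy": 0.156,"dz": 0,"rx": 0,"ry": 0,"rz": 0.3},
    {"dx": -0.397,"dy": 0.095,"dz": 0,"rx": 0,"ry": 0,"rz": 0.3},
    {"dx": -0.407,"dy": 0.032,"dz": 0,"rx": 0,"ry": 0,"rz": 0.3},
    {"dx": -0.407,"dy": -0.032,"dz": 0,"rx": 0,"ry": 0,"rz": 0.3},
    {"dx": -0.397,"dy": -0.095,"dz": 0,"rx": 0,"ry": 0,"rz": 0.3},
    {"dx": -0.377,"dy": -0.156,"dz": 0,"rx": 0,"ry": 0,"rz": 0.3},
    {"dx": -0.348,"dy": -0.213,"dz": 0,"rx": 0,"ry": 0,"rz": 0.3},
  ],
)

```text
t: 19.2
tcp_pos: [0.539, -0.0409, 0.1073]
tool_rot: [0.453, 0.892, 0.001, 0.002]
force: [3.3, -1.0, 3.9]
finger_gap: 0.184
gripper_force: 32.0
```

move_arm(
  targets=[
    {"dx": -0.31,"dy": -0.265,"dz": 0,"rx": 0,"ry": 0,"rz": 0.3},
    {"dx": -0.265,"dy": -0.31,"dz": 0,"rx": 0,"ry": 0,"rz": 0.3},
    {"dx": -0.213,"dy": -0.348,"dz": 0,"rx": 0,"ry": 0,"rz": 0.3},
    {"dx": -0.156,"dy": -0.377,"dz": 0,"rx": 0,"ry": 0,"rz": 0.3},
    {"dx": -0.095,"dy": -0.397,"dz": 0,"rx": 0,"ry": 0,"rz": 0.3},
    {"dx": -0.032,"dy": -0.407,"dz": 0,"rx": 0,"ry": 0,"rz": 0.3},
    {"dx": 0.032,"dy": -0.407,"dz": 0,"rx": 0,"ry": 0,"rz": 0.3},
    {"dx": 0.095,"dy": -0.397,"dz": 0,"rx": 0,"ry": 0,"rz": 0.3},
    {"dx": 0.156,"dy": -0.377,"dz": 0,"rx": 0,"ry": 0,"rz": 0.3},
    {"dx": 0.213,"dy": -0.348,"dz": 0,"rx": 0,"ry": 0,"rz": 0.3},
  ],
)

```text
t: 20.45
tcp_pos: [0.5248, -0.1309, 0.1073]
tool_rot: [-0.31, 0.951, -0.0, 0.002]
force: [4.9, 3.8, 5.9]
finger_gap: 0.184
gripper_force: 32.3
```

move_arm(
  targets=[
    {"dx": 0,"dy": 0,"dz": 0,"rx": 0,"ry": 0,"rz": 0},
    {"dx": 0,"dy": 0,"dz": 0,"rx": 0,"ry": 0,"rz": 0},
    {"dx": 0,"dy": 0,"dz": 0,"rx": 0,"ry": 0,"rz": 0},
    {"dx": 0,"dy": 0,"dz": 0,"rx": 0,"ry": 0,"rz": 0},
    {"dx": 0,"dy": 0,"dz": 0,"rx": 0,"ry": 0,"rz": 0},
    {"dx": 0,"dy": 0,"dz": 0,"rx": 0,"ry": 0,"rz": 0},
    {"dx": 0,"dy": 0,"dz": 0.8,"rx": 0,"ry": 0,"rz": 0},
    {"dx": 0,"dy": 0,"dz": 0.8,"rx": 0,"ry": 0,"rz": 0},
    {"dx": 0,"dy": 0,"dz": 0.8,"rx": 0,"ry": 0,"rz": 0},
    {"dx": 0,"dy": 0,"dz": 0,"rx": 0,"ry": 0,"rz": -0.3335},
  ],
  claw=80,
)

```text
t: 21.7
tcp_pos: [0.5242, -0.1315, 0.168]
tool_rot: [-0.222, 0.975, -0.001, 0.002]
force: [0.6, -0.3, 0.1]
finger_gap: 0.801
gripper_force: 0.0
```

move_arm(
  targets=[
    {"dx": 0,"dy": 0,"dz": 0,"rx": 0,"ry": 0,"rz": -0.3335},
    {"dx": 0,"dy": 0,"dz": 0,"rx": 0,"ry": 0,"rz": -0.3335},
    {"dx": 0,"dy": 0,"dz": 0,"rx": 0,"ry": 0,"rz": -0.3335},
    {"dx": 0,"dy": 0,"dz": 0,"rx": 0,"ry": 0,"rz": -0.3335},
    {"dx": 0,"dy": 0,"dz": 0,"rx": 0,"ry": 0,"rz": -0.3335},
    {"dx": 0,"dy": 0,"dz": 0,"rx": 0,"ry": 0,"rz": -0.3335},
    {"dx": 0,"dy": 0,"dz": 0,"rx": 0,"ry": 0,"rz": -0.3335},
    {"dx": 0,"dy": 0,"dz": 0,"rx": 0,"ry": 0,"rz": -0.3335},
    {"dx": 0,"dy": 0,"dz": 0,"rx": 0,"ry": 0,"rz": -0.3335},
    {"dx": 0,"dy": 0,"dz": 0,"rx": 0,"ry": 0,"rz": -0.3335},
  ],
)

```text
t: 22.95
tcp_pos: [0.523, -0.131, 0.1663]
tool_rot: [0.605, 0.796, -0.0, -0.0]
force: [0.1, -1.0, 0.2]
finger_gap: 0.801
gripper_force: 0.0
```

```bash
python3 - <<'E'
from h import *
for n in("top","scene"): cv2.imwrite(f"pics/{n}2.png",cams.snapshot(n)[:,:,::-1])
a=cv2.imread("pics/top2.png")[155:215,205:275];b=cv2.imread("pics/scene2.png")[205:255,365:425]
o=np.zeros((500,800,3),np.uint8);o[:300,:350]=cv2.resize(a,(350,300),interpolation=cv2.INTER_CUBIC)
o[:350,360:780]=cv2.resize(b,(420,350),interpolation=cv2.INTER_CUBIC);cv2.imwrite("pics/c5.png",o[:360])
s=sensors.sense();print(s["t"],s["q"])
E
python3 arc.py 216 6 10
```

```text
23.05 [-4.52755216e-01  5.02302499e-01  1.71303120e+00 -6.37508974e-05
  9.26310373e-01 -7.30230815e-01]
0.171 -0.211 0.200
0.192 -0.192 0.200
0.211 -0.171 0.200
0.228 -0.148 0.200
0.242 -0.124 0.200
0.254 -0.098 0.200
0.263 -0.070 0.200
0.269 -0.043 0.200
0.272 -0.014 0.200
0.272 0.014 0.200
```

View pics/c5.png

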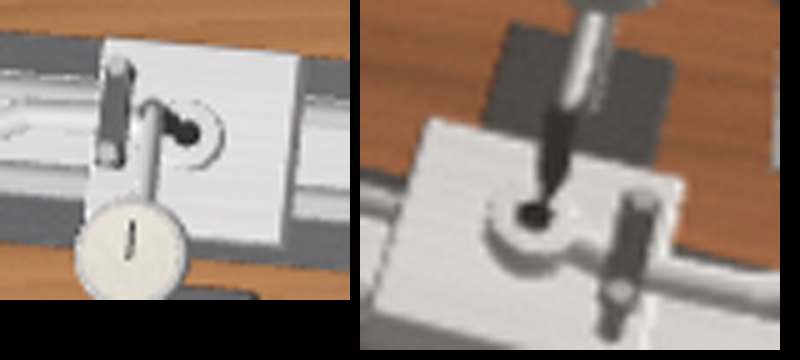

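Scene crop (scale 7): the tip is at about (548,207), which is scene pixel (391.9,234.6), just right of the eye hole at (534,214), which is (389.9,235.6). Computing what remains.

Run:
```python
from h import *
S=lambda u,v:(365+(u-360+.5)/7-.5,205+(v+.5)/7-.5)
ax=np.array([.5755,-.0928]);d=np.array([.1073,.9942]);n=np.array([-d[1],d[0]])
f=lambda p:((p[:2]-ax)@d*1000,(p[:2]-ax)@n*1000)
for q in((534,214),(533,214)):print("eye",f(onz("scene",*S(*q),.078)))
for q in((548,207),(547,210),(550,204)):print("tip",f(onz("scene",*S(*q),.088)))
e=onz("top",205+190.5/5-.5,155+133.5/5-.5,.078);print("eye top",f(e),e)
# top: spindle axis visible at its top end z=.142 -> tip vertical below; and eye0 in top0
print("eye0 top",f(onz("top",257.3,182.7,.078)))
# predict: eye target px where tip should appear if aligned at 231 mm
for a in(230,231,232,233):
    p=np.r_[ax+d*a/1000,.088];print(a,proj("scene",p),proj("top",p))
# dark hole centroid / boss in scene2
im=cv2.imread("pics/scene2.png").max(2)[228:245,378:402];print(im)
```

```text
eye (np.float64(225.55026154952557), np.float64(-0.8363901968736638))
eye (np.float64(225.2023285082738), np.float64(-0.9499341807293464))
tip (np.float64(230.07708066253306), np.float64(-3.817166566736387))
tip (np.float64(230.00873258249723), np.float64(-5.258214701653169))
tip (np.float64(230.49039520736486), np.float64(-2.2611589846130147))
eye top (np.float64(221.8924775827993), np.float64(-2.0316951371835885)) [0.60133034 0.1275992  0.078     ]
eye0 top (np.float64(185.51391920004704), np.float64(-1.5174788015296437))
230 (np.float64(391.70107795494266), np.float64(232.98458267765164)) (np.float64(238.4468393410303), np.float64(181.11059279039128))
231 (np.float64(392.088594600636), np.float64(233.08264526054617)) (np.float64(238.03892249385103), np.float64(181.07475286734118))
232 (np.float64(392.47626111828515), np.float64(233.18074576911752)) (np.float64(237.63101764333953), np.float64(181.0389139983286))
233 (np.float64(392.8640775948513), np.float64(233.27888422537168)) (np.float64(237.2231247889665), np.float64(181.00307618330697))
[[212 210 212 213 213 212 211 211 210 21
[... 977 characters left out ...]
12 212 211 175 118 132 187 202 206 210 186 174 201 211 212 214 216
  214 220 226 221 208 126]
 [215 216 214 214 182 125 106 131 183 201 209 213 209 210 212 209 211 181
  175 189 207 220 190 117]
 [215 215 214 215 216 152 111 109 120 161 196 206 203 203 202 197 165 133
  141 156 172 187 164 103]
 [213 213 216 214 217 184 132 111 109 111 129 135 135 156 145 139 135 124
  124 126 134 152 110  83]
 [215 215 214 213 214 213 171 125 112 111 111 116 118 119 131 150 153 134
  123 120 122 121  89  79]
 [214 216 215 217 215 215 215 172 135 118 114 118 119 132 143 182 208 199
  162 134 122 104  89  81]
 [216 213 214 214 214 215 216 214 198 163 153 153 153 174 181 206 213 214
  214 197 163 111  91  92]]
```

move_arm(
  targets=[
    {"dx": 0,"dy": 0,"dz": 0,"rx": 0,"ry": 0,"rz": -0.3335},
    {"dx": 0,"dy": 0,"dz": 0,"rx": 0,"ry": 0,"rz": -0.3335},
    {"dx": 0,"dy": 0,"dz": 0,"rx": 0,"ry": 0,"rz": -0.3335},
    {"dx": 0,"dy": 0,"dz": 0,"rx": 0,"ry": 0,"rz": -0.3335},
    {"dx": 0,"dy": 0,"dz": 0,"rx": 0,"ry": 0,"rz": -0.3335},
    {"dx": 0,"dy": 0,"dz": 0,"rx": 0,"ry": 0,"rz": -0.3335},
    {"dx": 0,"dy": 0,"dz": 0,"rx": 0,"ry": 0,"rz": -0.3335},
    {"dx": 0,"dy": 0,"dz": -0.8,"rx": 0,"ry": 0,"rz": 0},
    {"dx": 0,"dy": 0,"dz": -0.8,"rx": 0,"ry": 0,"rz": 0},
    {"dx": 0,"dy": 0,"dz": -0.8,"rx": 0,"ry": 0,"rz": 0},
  ],
)

```text
t: 24.3
tcp_pos: [0.5232, -0.1311, 0.1059]
tool_rot: [0.951, 0.309, 0.0, 0.0]
force: [0.2, 0.3, -1.2]
finger_gap: 0.798
gripper_force: 0.0
```

move_arm(
  targets=[
    {"dx": 0,"dy": 0,"dz": 0,"rx": 0,"ry": 0,"rz": 0},
    {"dx": 0,"dy": 0,"dz": 0,"rx": 0,"ry": 0,"rz": 0},
    {"dx": 0,"dy": 0,"dz": 0,"rx": 0,"ry": 0,"rz": 0},
    {"dx": 0,"dy": 0,"dz": 0,"rx": 0,"ry": 0,"rz": 0},
    {"dx": 0,"dy": 0,"dz": 0,"rx": 0,"ry": 0,"rz": 0},
    {"dx": 0,"dy": 0,"dz": 0,"rx": 0,"ry": 0,"rz": 0},
    {"dx": 0,"dy": 0,"dz": 0,"rx": 0,"ry": 0,"rz": 0},
    {"dx": 0,"dy": 0,"dz": 0,"rx": 0,"ry": 0,"rz": 0},
    {"dx": 0,"dy": 0,"dz": 0,"rx": 0,"ry": 0,"rz": 0},
    {"dx": 0,"dy": 0,"dz": 0,"rx": 0,"ry": 0,"rz": 0},
  ],
  claw=0,
)

```text
t: 25.55
tcp_pos: [0.5239, -0.1315, 0.1073]
tool_rot: [0.951, 0.308, 0.001, 0.001]
force: [-0.8, -0.7, 5.3]
finger_gap: 0.183
gripper_force: 32.9
```

```bash
python3 arc.py 216 5 10
```

```text
0.141 -0.178 0.167
0.156 -0.165 0.167
0.170 -0.150 0.167
0.182 -0.135 0.167
0.193 -0.119 0.167
0.203 -0.101 0.167
0.211 -0.083 0.167
0.217 -0.064 0.167
0.222 -0.045 0.167
0.225 -0.026 0.167
```

move_arm(
  targets=[
    {"dx": 0.141,"dy": -0.178,"dz": 0,"rx": 0,"ry": 0,"rz": 0.167},
    {"dx": 0.156,"dy": -0.165,"dz": 0,"rx": 0,"ry": 0,"rz": 0.167},
    {"dx": 0.17,"dy": -0.15,"dz": 0,"rx": 0,"ry": 0,"rz": 0.167},
    {"dx": 0.182,"dy": -0.135,"dz": 0,"rx": 0,"ry": 0,"rz": 0.167},
    {"dx": 0.193,"dy": -0.119,"dz": 0,"rx": 0,"ry": 0,"rz": 0.167},
    {"dx": 0.203,"dy": -0.101,"dz": 0,"rx": 0,"ry": 0,"rz": 0.167},
    {"dx": 0.211,"dy": -0.083,"dz": 0,"rx": 0,"ry": 0,"rz": 0.167},
    {"dx": 0.217,"dy": -0.064,"dz": 0,"rx": 0,"ry": 0,"rz": 0.167},
    {"dx": 0.222,"dy": -0.045,"dz": 0,"rx": 0,"ry": 0,"rz": 0.167},
    {"dx": 0.225,"dy": -0.026,"dz": 0,"rx": 0,"ry": 0,"rz": 0.167},
  ],
)

```text
t: 26.8
tcp_pos: [0.5723, -0.1585, 0.1073]
tool_rot: [0.731, 0.682, 0.001, 0.001]
force: [0.7, -0.7, 4.6]
finger_gap: 0.18
gripper_force: 32.8
```

Run:
```python
from h import *
ims=[cams.snapshot("scene")[:,:,::-1].astype(float) for _ in range(4)];im=np.mean(ims,0).astype(np.uint8);cv2.imwrite("pics/scene3.png",im)
tp=cams.snapshot("top")[:,:,::-1];cv2.imwrite("pics/top3.png",tp)
o=np.zeros((560,760,3),np.uint8);o[:400,:400]=cv2.resize(im[215:255,370:410],(400,400),interpolation=cv2.INTER_CUBIC)
o[:350,405:755]=cv2.resize(tp[160:195,220:255],(350,350),interpolation=cv2.INTER_CUBIC);cv2.imwrite("pics/c6.png",o[:400])
print(im.max(2)[228:242,380:402])
```

```text
[[213 214 212 213 213 211 210 208 208 208 118  55  55  55  68 189 212 213
  213 212 192 185]
 [211 211 212 213 212 213 214 213 213 212 120  56  55  56  96 190 210 211
  211 212 211 211]
 [209 210 210 210 211 211 210 212 213 213 127  59  56  62 138 198 208 208
  209 209 210 211]
 [210 211 210 209 209 210 209 209 210 206 153  79  56 109 196 212 212 211
  211 209 208 207]
 [213 212 214 212 212 210 203 206 208 206 156  80  75 194 215 212 210 211
  212 213 214 211]
 [211 211 211 213 213 203 206 209 206 200 170  92 147 204 214 215 211 209
  208 210 210 211]
 [213 214 213 212 209 187 201 208 201 144  90  61  83 184 211 215 215 213
  209 208 208 208]
 [212 213 213 213 193 200 207 206 173  93  53  54  53 105 195 215 212 224
  214 208 209 207]
 [214 213 212 211 179 192 206 205 160  86  54  53  53  58 189 215 215 224
  215 211 211 209]
 [215 215 217 216 158 156 197 205 204 144  90  66  66 105 194 213 214 226
  210 211 213 213]
 [213 213 213 214 155 131 187 202 203 207 187 134 135 197 212 213 211 223
  227 227 219 214]
 [216 214 214 213 148 108 130 185 200 207 212 213 211 210 212 213 215 201
  197 210 223 225]
 [216 216 216 216 178 122 107 131 168 197 207 209 207 206 207 207 168 150
  161 176 191 207]
 [215 216 215 216 185 134 111 109 109 125 165 176 179 172 181 159 129 121
  127 143 158 170]]
```

View pics/c6.png

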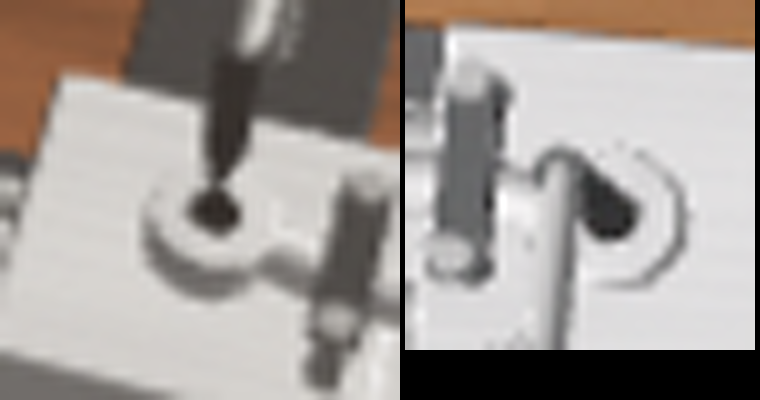

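The tip ends at about (391.1,233.3), right above the hole centre at about (390.85,235.9) in the scene camera. Now comparing that with the offset expected when aligned.

Run:
```python
from h import *
ax=np.array([.5755,-.0928]);d=np.array([.1073,.9942]);n=np.array([-d[1],d[0]])
f=lambda p:((p[:2]-ax)@d*1000,(p[:2]-ax)@n*1000)
for c in(0,-.002):
  b=ax+d*.2305+n*c;t=np.array(proj("scene",np.r_[b,.088]));e=np.array(proj("scene",np.r_[b,.078]));u=np.array(proj("scene",np.r_[b,.098]));print(t,e,e-t,u-t)
g=cv2.imread("pics/scene3.png").max(2).astype(float)
w=np.clip((205-g[234:240,387:395])/150,0,1);v,u=np.mgrid[234:240,387:395];c=(np.sum(u*w)/w.sum(),np.sum(v*w)/w.sum());print(c,f(onz("scene",*c,.078)))
# spindle axis line rows 220-232 
R=[]
for r in range(226,234):
    w=np.clip((205-g[r,387:397])/150,0,1);R.append((r,(np.arange(387,397)*w).sum()/w.sum()))
print(np.round(R,2))
for r,x in R:
  # point on vertical line above centre line: intersect ray with rail plane
  o,dd=ray("scene",x,r);t=((ax-.001*n*1-o[:2])@n)/(dd[:2]@n);p=o+t*dd;print(r,f(p),p[2])
```

```text
[391.89481755 233.03360923] [391.3939649  235.37503852] [-0.50085265  2.34142929] [ 0.50804037 -2.37503107]
[391.73426817 233.63531566] [391.23396494 235.97523063] [-0.50030323  2.33991497] [ 0.50749161 -2.37353497]
(np.float64(390.95610475839175), np.float64(235.75912947251933)) (np.float64(229.6717120524103), np.float64(-1.54667728117017))
[[226.   393.04]
 [227.   392.48]
 [228.   392.21]
 [229.   392.14]
 [230.   391.99]
 [231.   391.73]
 [232.   391.33]
 [233.   391.07]]
226 (np.float64(229.6689791451508), np.float64(-0.999946929999894)) 0.11810842834921276
227 (np.float64(228.8330863798168), np.float64(-0.9999469299999502)) 0.11369745559941624
228 (np.float64(228.70239189193066), np.float64(-0.9999469300000436)) 0.10954489315564941
229 (np.float64(229.03790023009012), np.float64(-0.999946929999831)) 0.10555735392247545
230 (np.float64(229.19248577741317), np.float64(-0.999946929999879)) 0.10147237226905903
231 (np.float64(229.07212669332216), np.float64(-0.9999469300000623)) 0.09724992142574218
232 (np.float64(228.6025900985926), np.float64(-0.9999469299999575)) 0.0928573724228896
233 (np.float64(228.4931426766), np.float64(-0.9999469300000339)) 0.08858724136875484
```

The scene measurement puts the eye at 229.7 mm and the spindle at 228.9 mm along the rail. It overshot by about 0.7 mm, so I'm turning back 8°.

move_arm(
  targets=[
    {"dx": -0.18,"dy": 0.019,"dz": 0,"rx": 0,"ry": 0,"rz": -0.133},
    {"dx": -0.178,"dy": 0.031,"dz": 0,"rx": 0,"ry": 0,"rz": -0.133},
    {"dx": 0,"dy": 0,"dz": 0,"rx": 0,"ry": 0,"rz": 0},
    {"dx": 0,"dy": 0,"dz": 0,"rx": 0,"ry": 0,"rz": 0},
    {"dx": 0,"dy": 0,"dz": 0,"rx": 0,"ry": 0,"rz": 0},
    {"dx": 0,"dy": 0,"dz": 0,"rx": 0,"ry": 0,"rz": 0},
    {"dx": 0,"dy": 0,"dz": 0,"rx": 0,"ry": 0,"rz": 0},
    {"dx": 0,"dy": 0,"dz": 0,"rx": 0,"ry": 0,"rz": 0},
    {"dx": 0,"dy": 0,"dz": 0,"rx": 0,"ry": 0,"rz": 0},
    {"dx": 0,"dy": 0,"dz": 0,"rx": 0,"ry": 0,"rz": 0},
  ],
)

```text
t: 28.3
tcp_pos: [0.5631, -0.1571, 0.1073]
tool_rot: [0.778, 0.628, 0.001, 0.001]
force: [1.1, -1.6, 6.0]
finger_gap: 0.184
gripper_force: 33.1
```

```bash
cat > chk.py <<'E'
from h import *
ax=np.array([.5755,-.0928]);d=np.array([.1073,.9942]);n=np.array([-d[1],d[0]])
f=lambda p:np.round(((p[:2]-ax)@d*1000,(p[:2]-ax)@n*1000),2)
g=np.mean([cams.snapshot("scene") for _ in range(4)],0).max(2)
w=np.clip((205-g[234:240,387:395])/150,0,1);v,u=np.mgrid[234:240,387:395];print("eye",f(onz("scene",(u*w).sum()/w.sum(),(v*w).sum()/w.sum(),.078)))
w=np.clip((205-g[235:237,386:396])/150,0,1);print("hole rows 235-236 u",(w*np.arange(386,396)).sum()/w.sum())
s=sensors.sense();print(s["t"],s["tcp_pos"],s["force"],s["finger_gap"])
E
python3 chk.py
```

```text
eye [229.13  -1.82]
hole rows 235-236 u 390.7363517489375
28.5 [ 0.56305049 -0.15716746  0.10731281] [ 0.7480638  -1.78037785  6.21653479] 0.18200707872824673
```

Eye at 229.1 against spindle at 228.9, so it is aligned. Now release, lift and back away.

move_arm(
  targets=[
    {"dx": 0,"dy": 0,"dz": 0,"rx": 0,"ry": 0,"rz": 0},
    {"dx": 0,"dy": 0,"dz": 0,"rx": 0,"ry": 0,"rz": 0},
    {"dx": 0,"dy": 0,"dz": 0,"rx": 0,"ry": 0,"rz": 0},
    {"dx": 0,"dy": 0,"dz": 0,"rx": 0,"ry": 0,"rz": 0},
    {"dx": 0,"dy": 0,"dz": 0,"rx": 0,"ry": 0,"rz": 0},
    {"dx": 0,"dy": 0,"dz": 0,"rx": 0,"ry": 0,"rz": 0},
    {"dx": 0,"dy": 0,"dz": 0.8,"rx": 0,"ry": 0,"rz": 0},
    {"dx": 0,"dy": 0,"dz": 0.8,"rx": 0,"ry": 0,"rz": 0},
    {"dx": 0,"dy": 0,"dz": 0.8,"rx": 0,"ry": 0,"rz": 0},
    {"dx": 0,"dy": 0,"dz": 0.8,"rx": 0,"ry": 0,"rz": 0},
  ],
  claw=80,
)

```text
t: 29.75
tcp_pos: [0.562, -0.1564, 0.1869]
tool_rot: [0.777, 0.629, -0.0, -0.0]
force: [0.4, 0.2, 0.4]
finger_gap: 0.8
gripper_force: 0.0
```

move_arm(
  targets=[
    {"dx": 0,"dy": 0,"dz": 0.8,"rx": 0,"ry": 0,"rz": 0},
    {"dx": 0,"dy": 0,"dz": 0.8,"rx": 0,"ry": 0,"rz": 0},
    {"dx": 0,"dy": 0,"dz": 0.4,"rx": 0,"ry": 0,"rz": 0},
    {"dx": 0,"dy": 0,"dz": 0,"rx": 0,"ry": 0,"rz": 0},
    {"dx": 0,"dy": 0,"dz": 0,"rx": 0,"ry": 0,"rz": 0},
    {"dx": 0,"dy": 0,"dz": 0,"rx": 0,"ry": 0,"rz": 0},
    {"dx": 0,"dy": 0,"dz": 0,"rx": 0,"ry": 0,"rz": 0},
    {"dx": 0,"dy": 0,"dz": 0,"rx": 0,"ry": 0,"rz": 0},
    {"dx": 0,"dy": 0,"dz": 0,"rx": 0,"ry": 0,"rz": 0},
    {"dx": 0,"dy": 0,"dz": 0,"rx": 0,"ry": 0,"rz": 0},
  ],
)

```text
t: 31.0
tcp_pos: [0.5622, -0.1564, 0.2363]
tool_rot: [0.777, 0.629, 0.0, 0.0]
force: [0.3, 0.6, -0.0]
finger_gap: 0.807
gripper_force: 0.0
```

```bash
python3 chk.py
```

```text
eye [229.12  -1.85]
hole rows 235-236 u 390.7324654190399
31.2 [ 0.56214818 -0.15640736  0.23635407] [-0.14864137 -0.54205188  0.56372769] 0.7982900134462488
```

```bash
python3 -c "
from station import order;print(order.sign_off())"
```

```text
the job is handed in; nothing more can be done
None
```

The crank is wound about 1.4 turns counter-clockwise (including a final 8° back to correct a small overshoot); by the scene camera the lever eye is within about 0.3 mm of the pointer tip along the rail, the handle is released, and the job was handed in at about 31 s.

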